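Bring the tall slide carrier from the drying rack to the scanner

ROBOT

A 6-joint arm with a two-finger parallel gripper is mounted at the origin on the work surface. World frame = base frame: x ahead of the robot, y to its left, z up, the work surface at z = 0. Lengths are in m, angles in rad, forces in N, time in s.
With the tool pointing down it reaches from about 0.275 to 0.725 m from the base axis. Payload 5.6 kg.
Tool frame: the origin (TCP) lies at the centre of the arm's flange, where the gripper is bolted on; the fingertips stand 173 mm ahead of it and the grasp point (between the pads) lies 155 mm ahead of it; z points along the fingers, x is the direction in which the jaws open and shut, and the axes are right-handed (so a half turn about z gives the same grasp; the last joint's range is limited). The gripper opens to 85 mm and grips with 20 to 120 N. Pads are 22 mm wide; open, the fingers measure 114 mm over their backs; the gripper's body (76 mm by 85 mm) begins 54 mm behind the grasp point. The pads swing forward as they close: fully open they stand 13 mm farther back than shut.
Start: joints at [1.394, 0.255, 0.108, 0, -1.424, -0.285], TCP at [0.245, 0.492, 0.405] pointing down, gripper open.
Joint ranges: [-2.95, 2.95], [-1.21, 1.97], [-1.09, 1.5], [-2.87, 1.71], [-2.94, -0.07], [-3.05, 3.05]. Speed limits (rad/s): [2.57, 2.57, 3.14, 3.14, 3.14, 3.14].

INTERFACE

Orientations are given as a 3x3 rotation matrix whose columns are the frame's x, y, z axes.
In Python, from bench import ctrl gives the robot as it stands.
- The arm moves only by the shell command python3 -m pendant 'ROWS' [FORCE]. ROWS is JSON, a list of rows, each a list of 7 numbers: the shift along the tool's x, y, z each as a share of 0.3 m, from -1 to 1, then the turn, a rotation vector about the tool's x, y, z each as a share of pi rad, from -1 to 1, then the finger opening in mm, from 0 to 85.4. A call has 1 to 5 rows; each row is the pose to reach, as a shift and turn from the pose commanded when the call began, along the tool's axes at that moment, turning the shorter way round; what a row does not reach only later rows make up. A row lasts 1/10 s, in which the tool goes at most 50 mm and 8.59 degrees, less where a joint would pass 70% of its speed; a pose out of reach is approached as far as the arm can. A call with a number of a shift or a turn outside -1 to 1 is refused whole. A call with a gripper value outside its range is refused whole. The fingers move at their own pace and stop on an object; FORCE is the grip in N (left out, the last holds). Time passes only in rows, so rows that repeat a pose let the fingers close. It gives the time, the measured TCP pose, the force and the opening at its end, in the units of the state.
- ctrl.get_obs(): the state, without advancing time (a new reading comes with each control period).
- ctrl.grab_frame(name): name is "scene" or "top"; returns the picture (420x560x3 uint8, red, green, blue); there is no depth.
- ctrl.camera_info(name): a dict with "vfov" (degrees; the focal length in pixels is half the picture's height over the tangent of half this angle, whatever the lens; pixels are square), "cx", "cy" (the principal point, pixels), "D" ([k1, k2, p1, p2, k3] as OpenCV has them; the pictures are not rectified), "R" (3x3) and "t" (3): a world point X has camera coordinates R X + t. Camera axes: x right, y down, z forward; pixel columns grow to the right and rows downward; lengths in m; the calibration is good to about 2 mm. A picture is of the moment at which its call begins. camera_info takes no time and is no camera call.
- ctrl.job_done(): hands the job in, once; it reports no verdict.
The state is a dict: "time_s": time; "qpos": joint angles; "qd": joint speeds; "joint_efforts": joint torques, N m; "ee_pos": TCP position; "tool_rot": TCP orientation; "wrist_force": force on the tool from outside, world axes, zero at the start; "moment": the same for the moment, N m; "opening": finger opening in m.
Only numpy, scipy, OpenCV 4.12 (cv2) and the standard library are available. Lean on these libraries where they do the work, as an engineer would, in place of code of your own. Each camera call takes 0.05 s, during which the arm holds its last target. There are 200 camera calls.

TASK

Draw the tall slide carrier straight up out of the slotted drying rack and lean it on the sloping rest, its lower edge on the ledge, and let go of it. Then pick it up from there so that it can be laid flat, and lay it in the cradle of the slide scanner's tray, down on both bars inside the raised edges, and let go. Never drop it or let it topple, and leave the two short carriers in the rack and everything else on the bench where it is.

Things in the scene. Friction and masses are not known exactly. Their poses are not given: they have to be found in the camera images.
- carrier: The tall slide carrier: flat aluminium frame with two glass windows (solid plate to the touch), 120 mm tall, 60 wide, 8 thick, about 0.12 kg, upright in a rack slot. Origin: middle of its lower edge; z up along the 120 mm, x along the 60 mm width, y through the 8 mm thickness (faces at y = +-4 mm). Both faces and both ends are alike: either face may finish up, either end toward the scanner.
- carrier_mid (a point): The centre of the tall carrier: 60 mm from its origin along its z, at mid-thickness. Same axes.
- carrier_top (a point): Middle of the tall carrier's upper edge, 120 mm from its origin along its z. In the rack it is 130 mm above the bench, 40 mm above the tops of the short carriers. Same axes.
- rack: Fixed steel and white plastic rack with four parallel slots, 92 mm (x) by 150 mm (y), 55 mm high. Origin: centre of its underside on the bench. Slots at y = -51, -17, +17, +51 mm; a carrier stands with its width along the rack's x and its thickness along y. Three slots hold the carriers in any order; the one at y = +51 mm is empty.
- rack_mouth (a point): Centre of the rack at the top of its guides, 55 mm above the bench. The slot floors are 45 mm below this level, so a carrier must rise 45 mm to be clear. A slot is 11 mm wide and 64 mm long: 1.5 mm play on each face of a carrier and 2 mm at each side edge. Axes as rack.
- rest: Fixed steel sloping rest. Origin: centre of the underside of its 120 (x) x 80 mm foot on the bench. Its 45 degree slope faces its own -x and up (outward normal (-0.707, 0, 0.707)) and rises toward +x. The supporting panel is 40 mm wide (y), narrower than a carrier, and ends 78 mm up the slope from the ledge, so the top 42 mm of the tall carrier overhang it, free behind.
- rest_ledge (a point): On the rest, the middle of the ledge's upper face under the middle of a seated carrier's lower edge, 53 mm above the bench. The ledge is square to the slope, 56 mm wide and stands out 18 mm from the panel's face; no side walls: a carrier stays by its weight. Axes as rest.
- rest_seat (a point): Where carrier_mid lies when the tall carrier is seated on the rest, lower edge on the ledge, face flat on the panel: 95 mm above the bench, straight above the rest's origin, 60 mm up the slope from the ledge; the panel's face is 4 mm behind it. Axes as rest.
- scanner: Slide scanner, fixed: white cabinet 360 mm wide (x), 360 deep, 245 high, its front face 145 mm to the -y side of the origin; its loading tray (grey slab 110 mm wide, top 22 mm above the bench) juts out to +y as far as y = +85 mm. Origin: on the bench straight under the centre of the tray's cradle.
- cradle (a point): Centre of the cradle, level with its two aluminium bars' tops, 46 mm above the bench; axes as scanner. A carrier lies flat with its length along y, carrier_mid 4 mm above this point. Bars 24 mm wide at y = +-46 mm, 24 mm above the slab. Raised edges 8 mm above the bars, 128 x 68 mm inside (4 mm play each side). From y = -34 to +34 mm the long sides are open for fingers.
- short_a: A short slide carrier, 80 mm tall, 60 mm wide, 8 mm thick, one glass window, standing in the rack, to be left there. Origin: middle of its lower edge; axes as the tall one.
- short_b: The other short slide carrier, identical to short_a, to be left in the rack.
- bottle: White plastic bottle, 52 mm across, 110 mm high, standing toward the back; leave it. Origin: centre of its underside.
- jar: Amber glass jar, 64 mm across, 75 mm high, toward the back; leave it. Origin: centre of its underside.
- dish: Clear lidded culture dish, 94 mm across, 17 mm high, near the robot; leave it. Origin: centre of its underside.
- brush: Cleaning brush lying on the bench near the robot, 160 mm long along its x; leave it.
- slide_box: Closed grey slide box, 100 x 85 x 32 mm, at the back; leave it. Origin: centre of its underside.
- beaker: Glass beaker, 60 mm across, 65 mm high, near the robot; leave it. Origin: centre of its underside.
Not all that is in view belongs to the job. Leave any blue or red look-alike of the rest alone.

How it is judged:
By the outcome, as a careful person would: the job done as asked, in the order asked, and still so for the second after the job is handed in, with the robot touching nothing.
It also fails if it takes over 64 s, if anything falls off the work surface, if the arm or the gripper's body presses on something with over 40 N, if the wrist force passes 120 N, or if a joint passes its speed limit or range.

## Working session

There is one attempt and no reset: what is moved stays moved. The work goes in short steps, Python scripts to look and compute and a shell command to move; the robot and the scene stay as the last step left them, time stands still between calls to the robot, and variables do not carry over. Pictures are saved under pics/ and viewed, about 8 in all and at most 12, crops included, and the job is handed in when it is done.

```bash
ls; mkdir -p pics
python3 - <<'E'
from bench import ctrl
import cv2,numpy as np
for n in("scene","top"):
    cv2.imwrite(f"pics/{n}0.png",cv2.resize(ctrl.grab_frame(n)[:,:,::-1],(800,600),interpolation=cv2.INTER_CUBIC))
    c=ctrl.camera_info(n);print(n,{k:np.round(v,4).tolist() for k,v in c.items()})
o=ctrl.get_obs();print(o['time_s'],o['ee_pos'],o['tool_rot'],o['opening'])
E
```

```text
pics
scene {'vfov': 50.8102, 'cx': 276.6218, 'cy': 205.647, 'D': [-0.0395, 0.0, 0.0, 0.0, 0.0], 'R': [[-0.4176, 0.9086, -0.0046], [0.5477, 0.2477, -0.7992], [-0.725, -0.3363, -0.6011]], 't': [0.2132, -0.2059, 1.4435]}
top {'vfov': 44.858, 'cx': 274.5917, 'cy': 210.9905, 'D': [-0.1115, 0.0, 0.0, 0.0, 0.0], 'R': [[0.0222, -0.9998, 0.0006], [-0.9796, -0.0218, -0.1998], [0.1997, 0.0038, -0.9798]], 't': [0.0107, 0.5322, 1.2283]}
0.1 [0.24493739 0.49229043 0.40387603] [[-4.45601839e-01 -8.95230983e-01 -6.98307060e-04]
 [-8.95229640e-01  4.45602381e-01 -1.55267656e-03]
 [ 1.70117145e-03 -6.67303501e-05 -9.99998551e-01]] 0.08498912509517738
```

View pics/scene0.png

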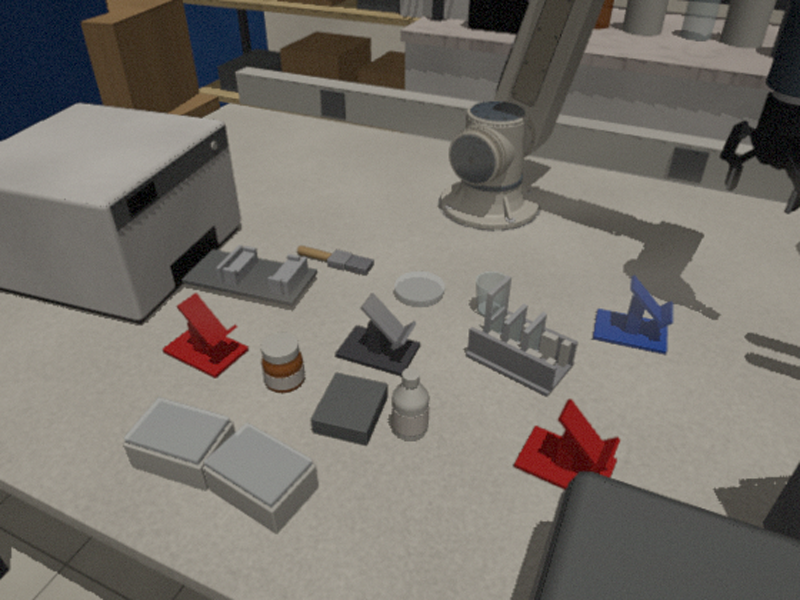

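View pics/top0.png

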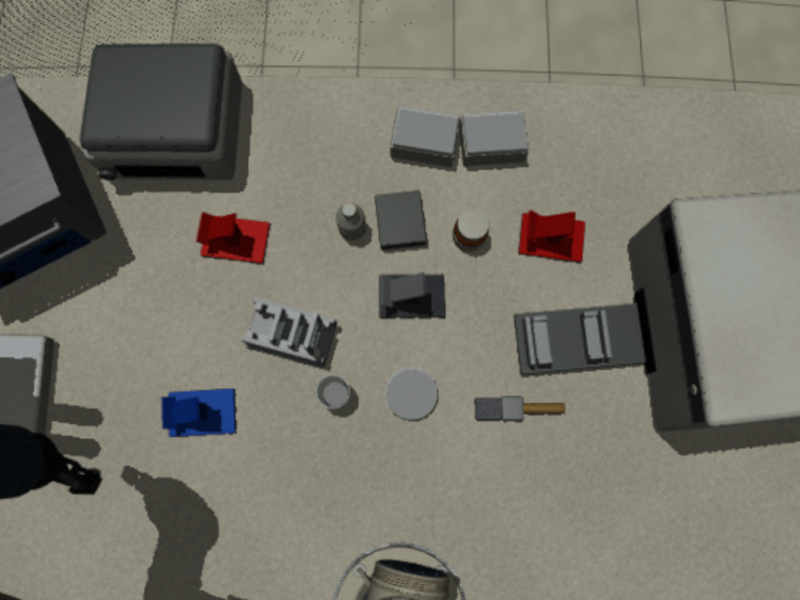

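The pictures show:
- **Rack:** top view (290,335), scene view (520,345).
- **Grey rest:** top (412,296), scene (380,335).
- **Cradle tray:** top (575,340), scene (255,275).

Things that could be mistaken for what I want, by scene pixel:
- **Carriers:** the plate at (497,297) is clearly taller and is the tall carrier. The plates at (515,325) and (537,333) are the short ones.
- **Rests:** grey (380,335) is the real one. Red (205,335), red (575,450) and blue (635,320) are look-alikes.

I'll check the choice in close crops.

```bash
cat > h.py <<'E'
from bench import ctrl
import cv2,numpy as np
def cam(n):
    c=ctrl.camera_info(n);f=210/np.tan(np.radians(c['vfov'])/2)
    return np.array([[f,0,c['cx']],[0,f,c['cy']],[0,0,1.]]),np.array(c['D'],float),np.array(c['R']),np.array(c['t'])
def ray(n,p):
    K,D,R,t=cam(n);u=cv2.undistortPoints(np.array(p,float).reshape(-1,1,2),K,D).reshape(-1,2)
    return -R.T@t,np.c_[u,np.ones(len(u))]@R
def plane(n,p,z):
    o,d=ray(n,p);return o+d*((np.asarray(z)-o[2])/d[:,2])[:,None]
def proj(n,X):
    K,D,R,t=cam(n);return cv2.projectPoints(np.array(X,float).reshape(-1,3),cv2.Rodrigues(R)[0],t,K,D)[0].reshape(-1,2)
def tri(ps,pt):
    (o1,d1),(o2,d2)=ray("scene",ps),ray("top",pt);out=[]
    for a,b in zip(d1,d2):
        s=np.linalg.lstsq(np.c_[a,-b],o2-o1,rcond=None)[0];P,Q=o1+a*s[0],o2+b*s[1];out.append(np.r_[(P+Q)/2,np.linalg.norm(P-Q)])
    return np.array(out)
def crop(im,x,y,w,h,s):
    r=cv2.resize(im[y:y+h,x:x+w],None,fx=s,fy=s,interpolation=cv2.INTER_CUBIC)[:,:,::-1].copy()
    for k in range(-x%10,w,10): cv2.putText(r,str(x+k),(k*s,8),0,.3,(0,255,255),1);cv2.line(r,(int((k+.5)*s),10),(int((k+.5)*s),14),(0,255,255),1)
    for k in range(-y%10,h,10): cv2.putText(r,str(y+k),(0,k*s+s),0,.3,(0,255,255),1);cv2.line(r,(20,int((k+.5)*s)),(25,int((k+.5)*s)),(0,255,255),1)
    return r
E
python3 - <<'E'
from h import *
s=ctrl.grab_frame("scene");t=ctrl.grab_frame("top")
np.save("s0.npy",s);np.save("t0.npy",t)
a=crop(t,165,205,75,56,5);b=crop(s,320,188,88,90,5)[:,:]
c=crop(t,258,185,60,44,6);d=crop(s,228,198,72,66,5)
def pad(i,h,w): o=np.zeros((h,w,3),np.uint8);o[:min(h,i.shape[0]),:min(w,i.shape[1])]=i[:h,:w];return o
cv2.imwrite("pics/c1.png",np.hstack([np.vstack([pad(a,290,375),pad(c,270,375)]),pad(b,560,425)]))
e=crop(t,355,205,105,65,6);f=crop(s,125,168,100,48,5)
cv2.imwrite("pics/c2.png",np.hstack([np.vstack([pad(f,240,430),pad(d,330,430)]),pad(crop(t,355,205,100,65,4),570,370)]))
E
```

```text
(no output)
```

View pics/c1.png

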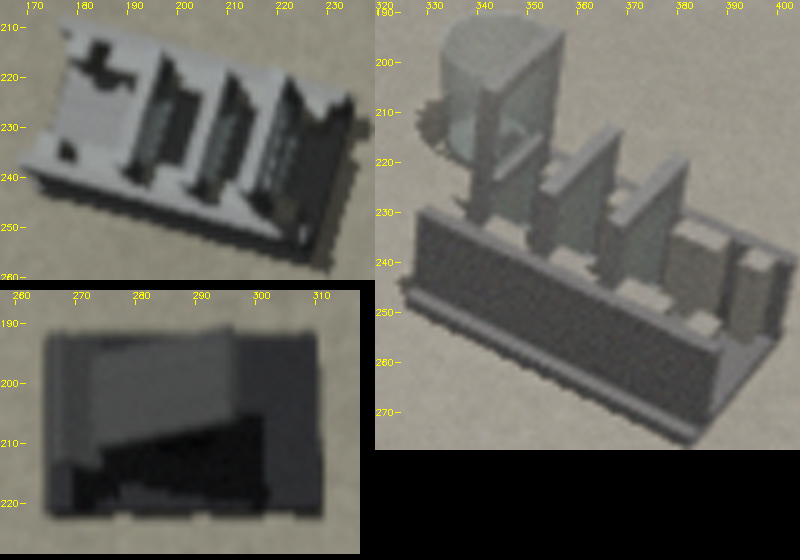

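View pics/c2.png

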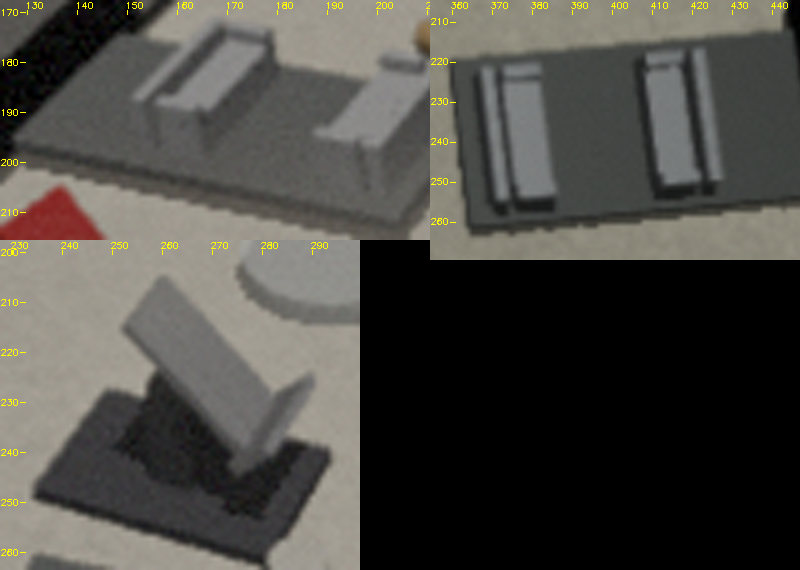

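Choice confirmed. The tall carrier stands in the slot at the rack's -y end: its top runs from (342,205) to (356,194) in native scene pixels. The grey rest has its ledge at its +y side, and the cradle's bars are at native top pixels (377,238) and (414,236). Next I compute the frames.

Run:
```python
from h import *
np.set_printoptions(precision=4,suppress=True)
s=[(328.8,229.5),(389,259),(403.5,240)];t=[(234.8,223.5),(177.5,208.5),(166,237.5)]
print("rack scene",plane("scene",s,.055));print("top",plane("top",t,.055),plane("top",[(222.5,252.5)],.055));print(tri(s,t)[:,2:])
print("tall top scene",plane("scene",[(341,204),(344,207),(357.7,196),(355,193.5)],.13))
f=[(265,191.5),(310.5,192),(311.8,222.3),(265.2,222.3)]
P=plane("top",f,.006);print("foot",P,P.mean(0))
Q=plane("scene",[(250,227.5),(233,249),(280.5,262),(292,240)],.006);print(Q,Q.mean(0))
print("panel top", plane("scene",[(260,205),(252,215)],.108),plane("top",[(295.5,191),(297,206)],.108))
b1=[(371,222),(380.2,221.5),(383.8,254),(375,255)];b2=[(408.5,221.5),(416.3,219.5),(420.3,250),(411,252)]
for b in(b1,b2):p=plane("top",b,.046);print("bar",p.mean(0),p[:,:2])
print("cab cam",[-cam(n)[2].T@cam(n)[3] for n in("scene","top")])
# bar segmentation
T=np.load("t0.npy").astype(int);g=T.sum(2)//3
print(g[236,360:432]);print(g[214:260,376]);print(g[212:258,414])
```

```text
rack scene [[0.4985 0.1256 0.055 ]
 [0.5377 0.2734 0.055 ]
 [0.4646 0.2886 0.055 ]]
top [[0.4974 0.1216 0.055 ]
 [0.5326 0.2683 0.055 ]
 [0.4578 0.2929 0.055 ]] [[0.4237 0.1494 0.055 ]]
[[0.0533 0.0035]
 [0.0502 0.0037]
 [0.0513 0.0055]]
tall top scene [[0.4929 0.1463 0.13  ]
 [0.5005 0.1556 0.13  ]
 [0.4491 0.1709 0.13  ]
 [0.4423 0.1627 0.13  ]]
foot [[ 0.5935  0.0492  0.006 ]
 [ 0.5948 -0.0708  0.006 ]
 [ 0.5137 -0.0748  0.006 ]
 [ 0.511   0.0465  0.006 ]] [ 0.5532 -0.0125  0.006 ]
[[ 0.5148 -0.0703  0.006 ]
 [ 0.6006 -0.0703  0.006 ]
 [ 0.5941  0.048   0.006 ]
 [ 0.5148  0.0423  0.006 ]] [ 0.5561 -0.0126  0.006 ]
panel top [[ 0.5425 -0.0259  0.108 ]
 [ 0.5823 -0.0256  0.108 ]] [[ 0.5715 -0.0274  0.108 ]
 [ 0.5343 -0.0315  0.108 ]]
bar [ 0.4697 -0.2383  0.046 ] [[ 0.5104 -0.2223]
 [ 0.5122 -0.2459]
 [ 0.4295 -0.2536]
 [ 0.4266 -0.2313]]
bar [ 0.4775 -0.3319  0.046 ] [[ 0.5137 -0.3187]
 [ 0.5193 -0.3391]
 [ 0.4413 -0.3469]
 [ 0.4358 -0.323 ]]
cab cam [array([1.2483, 0.3427, 0.7041]), array([0.2758, 0.0176, 1.3099])]
[118  72  63  71  72  72  65  43  47  86 126 126 102  62  92 122 125 126
 125 125 124 125 124 111  85  71  71  68  69  69  69  69  70  68  69  69
  69  68  68  69  68  69  69  69  68  67  68  64  37  40  79 118 122 122
 121 121 121 122 120 102  53  36  56  94 116 111  89  69  65  66  64  64]
[142 140 138 135 108  77  79 107 124 124  94 101 124 126 128 127 126 127
 128 129 129 126 125 125 127 124 125 123 124 122 123 123 122 114 112 104
  99  75  60  56  43  33  33  48  65  70]
[133 133 117  84  71  85 107 117 103  83 102 120 122 121 122 121 121 121
 122 123 119 120 121 122 121 121 122 121 121 122 121 122 121 119 121 121
 120 119 113  59  27  25  28  61  68  40]
```

```bash
cat >> h.py <<'E'
from scipy.spatial.transform import Rotation as Ro
np.set_printoptions(precision=4,suppress=True)
def rot(x,z):
    z=np.array(z,float);z/=np.linalg.norm(z);x=np.array(x,float);x-=z*(x@z);x/=np.linalg.norm(x);return np.c_[x,np.cross(z,x),z]
def go(gp,R):
    "numbers to bring the grasp point to gp with tool axes R"
    o=ctrl.get_obs();R0=np.array(o['tool_rot']);p=np.array(gp)-.155*R[:,2]-o['ee_pos']
    print("share",np.r_[R0.T@p/.3,Ro.from_matrix(R0.T@R).as_rotvec()/np.pi].round(4),"t",o['time_s'],"deg",np.degrees(Ro.from_matrix(R0.T@R).magnitude()).round(1))
def st():
    o=ctrl.get_obs();R=np.array(o['tool_rot']);print("t",o['time_s'],"grasp",np.array(o['ee_pos'])+.155*R[:,2],"F",np.array(o['wrist_force']),"M",np.array(o['moment']),"open",o['opening'],"q",np.array(o['qpos']));print(R)
RACK=rot([-.247,-.969,0],[0,0,-1]);REST=rot([0,-1,-1],[0,1,-1]);PICK=rot([-1,0,0],[0,-1,-1])
E
python3 -c "
from h import *
go([.468,.158,.21],RACK)"; python3 -m pendant '[[0.33,-0.58,0.1,0,0,-0.034,50],[0.33,-0.58,0.1,0,0,-0.067,50],[0.33,-0.58,0.1,0,0,-0.067,50],[0.33,-0.58,0.1,0,0,-0.067,50],[0.33,-0.58,0.1,0,0,-0.067,50]]'; python3 -c "
from h import *
st();go([.468,.158,.19],RACK)"
```

```text
share [ 0.6662 -1.1621  0.1314  0.     -0.0004 -0.0676] t 0.2 deg 12.2
time_s: 0.7
ee_pos: [0.3583, 0.3222, 0.3739]
tool_rot: [[-0.253, -0.967, -0.001], [-0.967, 0.253, -0.002], [0.002, 0.0, -1.0]]
wrist_force: [-1.0, 0.8, -0.0]
opening: 0.0498
t 0.7 grasp [0.3581 0.3218 0.2189] F [-0.9551  0.8036 -0.0231] M [0.1237 0.0956 0.0497] open 0.04984619717083693 q [ 1.0586  0.1332 -0.1233  0.0002 -1.3166  0.2561]
[[-0.2532 -0.9674 -0.001 ]
 [-0.9674  0.2532 -0.0021]
 [ 0.0023  0.0004 -1.    ]]
share [ 0.4366 -0.4924  0.0972  0.0001 -0.0007 -0.0021] t 0.7 deg 0.4
```

```bash
python3 -m pendant '[[0.437,-0.492,0.1,0,0,-0.002,50],[0.437,-0.492,0.1,0,0,-0.002,50],[0.437,-0.492,0.1,0,0,-0.002,50],[0.437,-0.492,0.1,0,0,-0.002,50],[0.437,-0.492,0.1,0,0,-0.002,50]]'
python3 - <<'E'
from h import *
st();go([.468,.158,.118],RACK)
s=ctrl.grab_frame("scene");t=ctrl.grab_frame("top")
a=crop(s,305,140,100,125,4);b=crop(t,165,190,80,75,5)
c=np.zeros((500,800,3),np.uint8);c[:a.shape[0],:a.shape[1]]=a;c[:b.shape[0],400:400+b.shape[1]]=b
cv2.imwrite("pics/hov.png",c)
E
```

```text
time_s: 1.2
ee_pos: [0.4688, 0.1586, 0.3434]
tool_rot: [[-0.248, -0.969, -0.002], [-0.969, 0.248, -0.002], [0.003, 0.001, -1.0]]
wrist_force: [-0.0, 1.1, -1.2]
opening: 0.0498
t 1.2 grasp [0.4685 0.1583 0.1884] F [-0.0439  1.1338 -1.2044] M [ 0.0669  0.0748 -0.0314] open 0.04978687055226754 q [ 0.6437  0.1759 -0.1514  0.0005 -1.2463  0.6758]
[[-0.2485 -0.9686 -0.002 ]
 [-0.9686  0.2485 -0.0021]
 [ 0.0026  0.0014 -1.    ]]
share [ 0.002   0.0017  0.2345  0.0004 -0.0008 -0.0005] t 1.2 deg 0.2
```

View pics/hov.png

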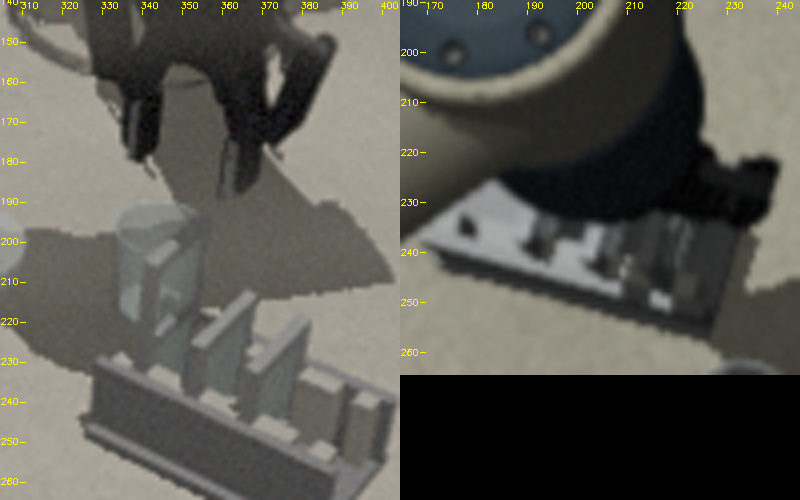

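The fingers (tips at scene (342,178) and (365,187)) straddle the tall carrier's top edge (342-356, 200). I go down and close gently.

```bash
python3 -m pendant '[[0.002,0.002,0.1,0,0,0,40],[0.002,0.002,0.2,0,0,0,40],[0.002,0.002,0.235,0,0,0,30],[0.002,0.002,0.235,0,0,0,24],[0.002,0.002,0.235,0,0,0,18]]' 20;python3 -m pendant '[[0,0,0,0,0,0,14],[0,0,0,0,0,0,14],[0,0,0,0,0,0,12],[0,0,0,0,0,0,12]]' 20
python3 - <<'E'
from h import *
st()
s=ctrl.grab_frame("scene");cv2.imwrite("pics/cl.png",crop(s,310,150,90,90,6))
E
```

```text
time_s: 1.8
ee_pos: [0.4666, 0.163, 0.2755]
tool_rot: [[-0.241, -0.971, 0.002], [-0.971, 0.241, 0.0], [-0.001, -0.002, -1.0]]
wrist_force: [-0.5, -0.1, 0.9]
opening: 0.0181
time_s: 2.2
ee_pos: [0.4664, 0.1621, 0.2746]
tool_rot: [[-0.243, -0.97, 0.001], [-0.97, 0.243, 0.0], [-0.001, -0.0, -1.0]]
wrist_force: [0.3, -0.1, -1.1]
opening: 0.0118
t 2.2 grasp [0.4665 0.1622 0.1196] F [ 0.3458 -0.0911 -1.077 ] M [-0.0267  0.0048 -0.0619] open 0.011811292393436744 q [ 0.6526  0.227  -0.2733  0.0001 -1.0698  0.673 ]
[[-0.2427 -0.9701  0.0006]
 [-0.9701  0.2427  0.0004]
 [-0.0005 -0.0005 -1.    ]]
```

View pics/cl.png

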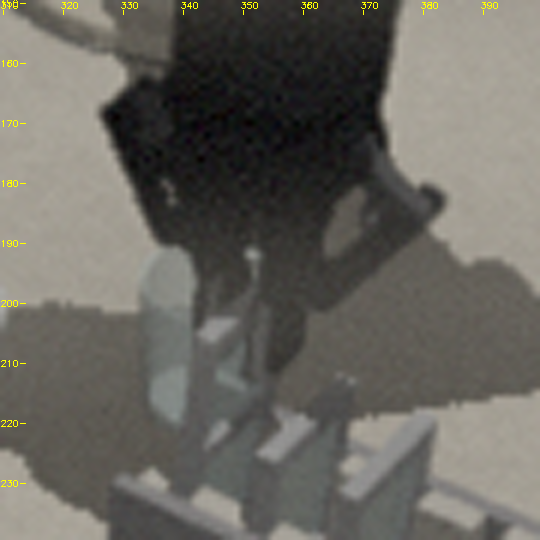

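```bash
python3 -m pendant '[[0,0,0,0,0,0,9],[0,0,0,0,0,0,8],[0,0,0,0,0,0,5],[0,0,0,0,0,0,5]]' 20; python3 -c "
from h import *
st()"; python3 -m pendant '[[0,0,0,0,0,0,4],[0,0,0,0,0,0,4],[0,0,0,0,0,0,4]]' 50; python3 -c "
from h import *
st()"
```

```text
time_s: 2.65
ee_pos: [0.4662, 0.1614, 0.2743]
tool_rot: [[-0.242, -0.97, -0.001], [-0.97, 0.242, -0.002], [0.002, 0.0, -1.0]]
wrist_force: [-0.7, -5.2, 4.8]
opening: 0.0078
t 2.65 grasp [0.4661 0.1611 0.1193] F [-0.6997 -5.2057  4.8405] M [-2.2288  0.5214  0.0403] open 0.007846961459069317 q [ 0.6521  0.2272 -0.2743  0.0013 -1.071   0.6732]
[[-0.2424 -0.9702 -0.0006]
 [-0.9702  0.2424 -0.0019]
 [ 0.002   0.0001 -1.    ]]
time_s: 2.95
ee_pos: [0.4662, 0.1613, 0.2744]
tool_rot: [[-0.242, -0.97, -0.001], [-0.97, 0.242, -0.002], [0.003, 0.0, -1.0]]
wrist_force: [-1.6, -6.5, 5.8]
opening: 0.0071
t 2.95 grasp [0.4661 0.1609 0.1194] F [-1.645  -6.5207  5.8148] M [-2.5121  0.6047  0.0874] open 0.0070646447586957175 q [ 0.652   0.2271 -0.2743  0.0017 -1.0714  0.6732]
[[-0.2423 -0.9702 -0.0007]
 [-0.9702  0.2423 -0.0024]
 [ 0.0025  0.0001 -1.    ]]
```

```bash
python3 -m pendant '[[0.005,0,0,0,0,0,4],[0.005,0,0,0,0,0,4],[0.005,0,0,0,0,0,4]]'; python3 -c "
from h import *
st()"
```

```text
time_s: 3.25
ee_pos: [0.466, 0.1605, 0.2744]
tool_rot: [[-0.243, -0.97, 0.0], [-0.97, 0.243, -0.0], [0.0, -0.0, -1.0]]
wrist_force: [-2.5, -2.9, 4.9]
opening: 0.007
t 3.25 grasp [0.466  0.1605 0.1194] F [-2.5009 -2.9268  4.9047] M [-1.708   0.5376 -0.0017] open 0.006968912225405021 q [ 0.6505  0.2258 -0.2756  0.0004 -1.0694  0.6751]
[[-0.2426 -0.9701  0.0002]
 [-0.9701  0.2426 -0.0003]
 [ 0.0002 -0.0003 -1.    ]]
```

```bash
python3 -m pendant '[[0.008,0,0,0,0,0,4],[0.008,0,-0.02,0,0,0,4],[0.008,0,-0.05,0,0,0,4],[0.008,0,-0.08,0,0,0,4],[0.008,0,-0.08,0,0,0,4]]'; python3 -c "
from h import *
st()"
```

```text
time_s: 3.75
ee_pos: [0.4659, 0.1588, 0.2999]
tool_rot: [[-0.242, -0.97, 0.003], [-0.97, 0.242, 0.002], [-0.002, -0.002, -1.0]]
wrist_force: [-0.5, 0.4, -2.1]
opening: 0.0073
t 3.75 grasp [0.4663 0.159  0.1449] F [-0.5105  0.4315 -2.0633] M [ 0.0435 -0.0258  0.0108] open 0.007321569527177129 q [ 0.6476  0.2005 -0.2374  0.0003 -1.1296  0.6783]
[[-0.2423 -0.9702  0.0028]
 [-0.9702  0.2423  0.0018]
 [-0.0024 -0.0023 -1.    ]]
```

Free-running lift. I continue up clear of the rack and then look.

```bash
python3 -m pendant '[[0,0,-0.1,0,0,0,4],[0,0,-0.2,0,0,0,4],[0,0,-0.3,0,0,0,4],[0,0,-0.4,0,0,0,4],[0,0,-0.4,0,0,0,4]]'
python3 - <<'E'
from h import *
st()
s=ctrl.grab_frame("scene");t=ctrl.grab_frame("top");np.save("s1.npy",s)
cv2.imwrite("pics/lift.png",crop(s,300,60,110,150,4))
mid=np.array([.5545,-.0125,.095]);n=np.array([0,1,1])/2**.5;u=np.array([0,-1,1])/2**.5
go(mid+.049*u+.05*n+.04*u,REST)
E
```

```text
time_s: 4.25
ee_pos: [0.4661, 0.1585, 0.4226]
tool_rot: [[-0.242, -0.97, 0.008], [-0.97, 0.242, 0.004], [-0.006, -0.007, -1.0]]
wrist_force: [0.8, -0.2, -1.5]
opening: 0.0072
t 4.25 grasp [0.4673 0.1591 0.2677] F [ 0.8371 -0.1853 -1.4887] M [ 0.0371 -0.0895  0.0295] open 0.0071511324683365875 q [ 0.6474  0.1319 -0.0014  0.0016 -1.429   0.6783]
[[-0.2423 -0.9702  0.0077]
 [-0.9702  0.2424  0.0038]
 [-0.0056 -0.0066 -1.    ]]
share [ 0.925  -0.5377  0.3834 -0.0307 -0.2483 -0.0739] t 4.35 deg 47.0
```

View pics/lift.png

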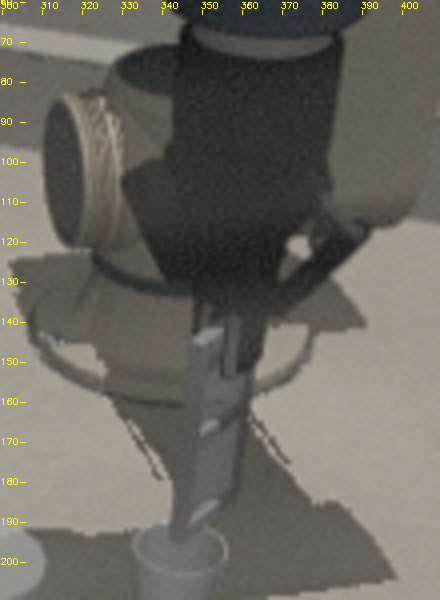

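The carrier hangs straight in the pads, lower edge from about (346,193) to (357,184). I check where it sits across the pads, then move over to the rest.

```bash
python3 - <<'E'
from h import *
p=plane("scene",[(343.5,191.5),(345.5,194.5),(357.5,185),(356,183)],.158);print(p,p.mean(0))
print(plane("scene",[(346.5,144),(350,146)],.278))
E
python3 -m pendant '[[0.15,-0.1,0,0,0,0,4],[0.3,-0.2,0,-0.008,-0.05,-0.02,4],[0.46,-0.3,0,-0.015,-0.1,-0.04,4],[0.6,-0.4,0,-0.02,-0.14,-0.05,4],[0.6,-0.4,0.0,-0.02,-0.14,-0.05,4]]'
python3 - <<'E'
from h import *
st()
mid=np.array([.5545,-.0125,.095]);n=np.array([0,1,1])/2**.5;u=np.array([0,-1,1])/2**.5
go(mid+.049*u+.04*n+.04*u,REST)
E
```

```text
[[0.4846 0.1468 0.158 ]
 [0.4935 0.1541 0.158 ]
 [0.4482 0.1672 0.158 ]
 [0.442  0.1619 0.158 ]] [0.4671 0.1575 0.158 ]
[[0.4941 0.1453 0.278 ]
 [0.499  0.154  0.278 ]]
time_s: 4.85
ee_pos: [0.5389, -0.0508, 0.4162]
tool_rot: [[-0.089, -0.996, 0.011], [-0.898, 0.085, 0.433], [-0.432, 0.028, -0.901]]
wrist_force: [0.3, -0.7, -0.2]
opening: 0.0075
t 4.85 grasp [0.5406 0.0163 0.2765] F [ 0.3194 -0.7406 -0.1705] M [-1.5853 -0.0513  0.0004] open 0.007494881435106338 q [ 0.0127  0.2603  0.2647 -0.4473 -1.5582  1.4687]
[[-0.0886 -0.996   0.011 ]
 [-0.8976  0.0847  0.4326]
 [-0.4319  0.0284 -0.9015]]
share [ 0.4858 -0.0932  0.2096 -0.0083 -0.1073 -0.0274] t 4.85 deg 20.0
```

```bash
python3 -m pendant '[[0.12,-0.02,0.05,-0.002,-0.03,-0.007,4],[0.24,-0.045,0.1,-0.004,-0.06,-0.014,4],[0.36,-0.07,0.15,-0.006,-0.09,-0.02,4],[0.486,-0.093,0.21,-0.008,-0.107,-0.027,4],[0.486,-0.093,0.21,-0.008,-0.107,-0.027,4]]'; python3 -m pendant '[[0,0,0,0,0,0,4],[0,0,0,0,0,0,4]]'
python3 - <<'E'
from h import *
st()
mid=np.array([.5545,-.0125,.095]);n=np.array([0,1,1])/2**.5;u=np.array([0,-1,1])/2**.5
go(mid+.049*u+.01*n+.015*u,REST)
s=ctrl.grab_frame("scene");t=ctrl.grab_frame("top")
np.save("s2.npy",s);np.save("t2.npy",t)
a=crop(s,220,120,100,150,4);b=crop(t,250,170,80,70,5)
c=np.zeros((600,800,3),np.uint8);c[:a.shape[0],:a.shape[1]]=a;c[:b.shape[0],400:400+b.shape[1]]=b
cv2.imwrite("pics/rest1.png",c)
E
```

```text
time_s: 5.35
ee_pos: [0.5531, -0.155, 0.2896]
tool_rot: [[-0.01, -1.0, -0.009], [-0.707, 0.001, 0.707], [-0.707, 0.013, -0.707]]
wrist_force: [-0.0, 0.7, -1.4]
opening: 0.0072
time_s: 5.55
ee_pos: [0.5546, -0.1511, 0.2986]
tool_rot: [[0.005, -1.0, -0.002], [-0.711, -0.005, 0.703], [-0.703, -0.002, -0.711]]
wrist_force: [0.3, 0.9, -0.3]
opening: 0.0071
t 5.55 grasp [ 0.5543 -0.0422  0.1884] F [ 0.2616  0.8868 -0.3419] M [-2.3632  0.0316 -0.0791] open 0.0071108306775264475 q [-0.2889  0.4767  0.2865 -0.7408 -1.6347  1.9145]
[[ 0.0047 -1.     -0.0017]
 [-0.7111 -0.0045  0.7031]
 [-0.7031 -0.0021 -0.7111]]
share [ 0.1193  0.0008  0.0773  0.0005 -0.0018  0.0015] t 5.55 deg 0.4
```

View pics/rest1.png

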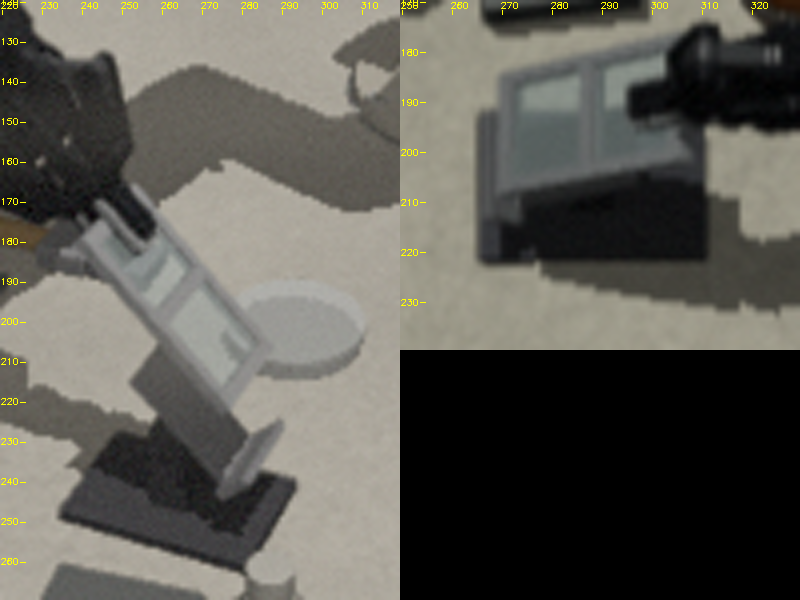

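The carrier hangs over the panel, tilted to match it, with the ledge still clear below at about scene (283,235). I come in close to the panel and the ledge.

```bash
python3 -m pendant '[[0.06,0,0.02,0,0,0,4],[0.119,0.001,0.05,0,-0.002,0.0015,4],[0.119,0.001,0.077,0,-0.002,0.0015,4],[0.119,0.001,0.077,0,-0.002,0.0015,4],[0.119,0.001,0.077,0,-0.002,0.0015,4]]'; python3 -m pendant '[[0,0,0,0,0,0,4],[0,0,0,0,0,0,4]]';python3 - <<'E'
from h import *
st()
mid=np.array([.555,-.0125,.095]);n=np.array([0,1,1])/2**.5;u=np.array([0,-1,1])/2**.5
go(mid+.0494*u,REST)
s=ctrl.grab_frame("scene")
cv2.imwrite("pics/rest2.png",crop(s,220,150,100,110,5))
E
```

```text
time_s: 6.15
ee_pos: [0.5544, -0.1604, 0.257]
tool_rot: [[0.0, -1.0, -0.002], [-0.706, -0.002, 0.708], [-0.708, 0.001, -0.706]]
wrist_force: [0.8, -0.3, -1.5]
opening: 0.0069
time_s: 6.35
ee_pos: [0.5544, -0.1608, 0.2573]
tool_rot: [[0.0, -1.0, -0.001], [-0.707, -0.001, 0.708], [-0.708, 0.001, -0.707]]
wrist_force: [-0.1, 0.2, -2.1]
opening: 0.0073
t 6.35 grasp [ 0.5543 -0.0511  0.1478] F [-0.0632  0.1691 -2.0664] M [-2.4768  0.0118  0.017 ] open 0.007323656076210632 q [-0.3054  0.5225  0.2484 -0.7405 -1.5854  1.9784]
[[ 0.0003 -1.     -0.0011]
 [-0.7065 -0.001   0.7077]
 [-0.7077  0.0005 -0.7065]]
share [ 0.033  -0.0019  0.0508  0.0003  0.0003  0.0001] t 6.35 deg 0.1
```

View pics/rest2.png

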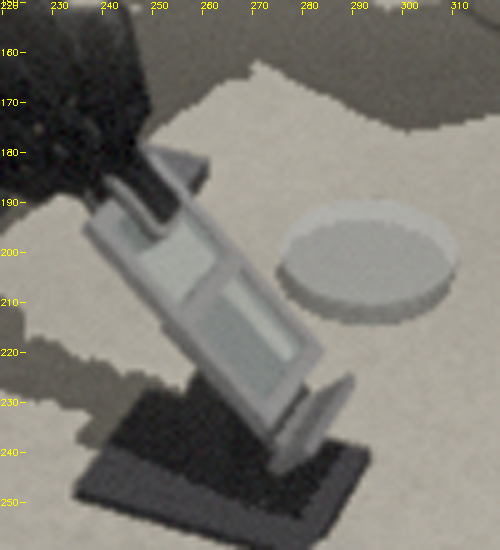

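The carrier is parallel to the panel, and its lower edge is a little short of the ledge at scene (275-287, 220-238). That is 9 pictures viewed. From here I feel my way in with the wrist force.

```bash
python3 -m pendant '[[0.008,-0.002,0.015,0,0,0,4],[0.012,-0.002,0.03,0,0,0,4],[0.012,-0.002,0.04,0,0,0,4],[0.012,-0.002,0.04,0,0,0,4],[0.012,-0.002,0.04,0,0,0,4]]'; python3 -c "
from h import *
st()";python3 -m pendant '[[0,0,0.006,0,0,0,4],[0,0,0.01,0,0,0,4],[0,0,0.01,0,0,0,4]]'; python3 -c "
from h import *
st()"
```

```text
time_s: 6.9
ee_pos: [0.5548, -0.1548, 0.2454]
tool_rot: [[-0.001, -1.0, -0.002], [-0.706, -0.001, 0.708], [-0.708, 0.002, -0.706]]
wrist_force: [-0.6, -0.3, -1.2]
opening: 0.0074
t 6.9 grasp [ 0.5545 -0.0451  0.136 ] F [-0.6316 -0.2612 -1.2354] M [-2.4735  0.0031 -0.0552] open 0.007391082043524956 q [-0.2964  0.5306  0.2295 -0.7431 -1.5609  1.9892]
[[-0.0008 -1.     -0.0022]
 [-0.7061 -0.001   0.7081]
 [-0.7081  0.0021 -0.7061]]
time_s: 7.2
ee_pos: [0.5549, -0.1528, 0.2434]
tool_rot: [[-0.001, -1.0, -0.002], [-0.706, -0.001, 0.708], [-0.708, 0.002, -0.706]]
wrist_force: [0.9, 0.6, -0.0]
opening: 0.0068
t 7.2 grasp [ 0.5546 -0.043   0.134 ] F [ 0.8572  0.5773 -0.0057] M [-2.4949  0.0433  0.0205] open 0.0068397564852356475 q [-0.2933  0.5309  0.2247 -0.7441 -1.5548  1.9906]
[[-0.0006 -1.     -0.0018]
 [-0.7062 -0.0009  0.708 ]
 [-0.708   0.0017 -0.7062]]
```

```bash
python3 -m pendant '[[0,0,0.006,0,0,0,4],[0,0,0.006,0,0,0,4],[0,0,0.006,0,0,0,4]]';python3 -m pendant '[[0,0,0.006,0,0,0,4],[0,0,0.006,0,0,0,4],[0,0,0.006,0,0,0,4]]'; python3 -c "
from h import *
st()"
```

```text
time_s: 7.5
ee_pos: [0.555, -0.1524, 0.2434]
tool_rot: [[0.001, -1.0, -0.001], [-0.707, -0.001, 0.707], [-0.707, -0.0, -0.707]]
wrist_force: [-0.8, -5.0, 5.0]
opening: 0.0071
time_s: 7.8
ee_pos: [0.5553, -0.1522, 0.2434]
tool_rot: [[0.002, -1.0, 0.001], [-0.709, -0.001, 0.705], [-0.705, -0.002, -0.709]]
wrist_force: [-0.4, -9.6, 10.6]
opening: 0.007
t 7.8 grasp [ 0.5555 -0.0428  0.1335] F [-0.4436 -9.6456 10.6492] M [-1.817   0.3927  0.3055] open 0.007012968953680217 q [-0.2914  0.5294  0.2228 -0.7425 -1.5488  1.9922]
[[ 0.0021 -1.      0.0014]
 [-0.7089 -0.0005  0.7053]
 [-0.7053 -0.0025 -0.7089]]
```

Ledge contact confirmed, with the force along the slope. I back off 2 mm and feel for the panel.

```bash
python3 -m pendant '[[0,0,-0.008,0,0,0,4],[0.008,0,-0.008,0,0,0,4],[0.008,0,-0.008,0,0,0,4]]';python3 -m pendant '[[0.006,0,0,0,0,0,4],[0.006,0,0,0,0,0,4],[0.006,0,0,0,0,0,4]]'; python3 -c "
from h import *
st()";python3 -m pendant '[[0.006,0,0,0,0,0,4],[0.006,0,0,0,0,0,4],[0.006,0,0,0,0,0,4]]'; python3 -c "
from h import *
st()"
```

```text
time_s: 8.1
ee_pos: [0.5552, -0.154, 0.2417]
tool_rot: [[0.0, -1.0, -0.0], [-0.706, -0.0, 0.708], [-0.708, -0.0, -0.706]]
wrist_force: [0.8, -4.2, 6.5]
opening: 0.0073
time_s: 8.4
ee_pos: [0.5552, -0.1552, 0.2405]
tool_rot: [[0.001, -1.0, -0.0], [-0.706, -0.001, 0.708], [-0.708, -0.0, -0.706]]
wrist_force: [0.5, -4.1, 7.1]
opening: 0.0073
t 8.4 grasp [ 0.5551 -0.0454  0.131 ] F [ 0.5312 -4.0591  7.123 ] M [-1.1276  0.1204 -0.049 ] open 0.007333330246530446 q [-0.297   0.5359  0.2249 -0.7437 -1.5524  1.9976]
[[ 0.0005 -1.     -0.0005]
 [-0.7062 -0.0007  0.708 ]
 [-0.708  -0.     -0.7062]]
time_s: 8.7
ee_pos: [0.5552, -0.156, 0.2396]
tool_rot: [[0.001, -1.0, -0.001], [-0.705, -0.001, 0.709], [-0.709, -0.001, -0.705]]
wrist_force: [0.4, -2.9, 10.0]
opening: 0.0072
t 8.7 grasp [ 0.5551 -0.0462  0.1303] F [ 0.3619 -2.936   9.9504] M [-0.3931  0.1501  0.0793] open 0.007215129132126216 q [-0.2986  0.5377  0.2254 -0.7441 -1.5529  2.0004]
[[ 0.0013 -1.     -0.0005]
 [-0.7055 -0.0013  0.7087]
 [-0.7087 -0.0005 -0.7055]]
```

Both ledge and panel are in contact. I release slowly.

```bash
python3 -m pendant '[[-0.003,0,-0.004,0,0,0,4],[-0.003,0,-0.004,0,0,0,7],[-0.003,0,-0.004,0,0,0,8],[-0.003,0,-0.004,0,0,0,9],[-0.003,0,-0.004,0,0,0,11]]' 20; python3 -c "
from h import *
st()"; python3 -m pendant '[[0,0,0,0,0,0,16],[0,0,0,0,0,0,22],[0,0,0,0,0,0,28],[0,0,0,0,0,0,30]]'
python3 - <<'E'
from h import *
st();s=ctrl.grab_frame("scene");t=ctrl.grab_frame("top");np.save("s3.npy",s)
a=np.load("s2.npy")
cv2.imwrite("pics/rel.png",crop(s,220,150,100,110,5))
E
```

```text
time_s: 9.2
ee_pos: [0.5547, -0.1563, 0.2392]
tool_rot: [[-0.002, -1.0, -0.003], [-0.706, -0.001, 0.708], [-0.708, 0.003, -0.706]]
wrist_force: [0.4, 0.4, 0.5]
opening: 0.0111
t 9.2 grasp [ 0.5542 -0.0465  0.1298] F [0.4464 0.4436 0.5185] M [-2.1062 -0.0132 -0.0583] open 0.011084114703821629 q [-0.2986  0.5381  0.2246 -0.7425 -1.5539  1.9983]
[[-0.0016 -1.     -0.0029]
 [-0.706  -0.0009  0.7082]
 [-0.7082  0.0032 -0.706 ]]
time_s: 9.6
ee_pos: [0.5548, -0.1564, 0.2397]
tool_rot: [[-0.001, -1.0, -0.002], [-0.706, -0.001, 0.708], [-0.708, 0.002, -0.706]]
wrist_force: [-0.1, 0.2, 0.1]
opening: 0.03
t 9.6 grasp [ 0.5545 -0.0467  0.1303] F [-0.1245  0.1714  0.1372] M [-2.1405  0.0412  0.0215] open 0.0299737903828472 q [-0.2988  0.5375  0.2253 -0.7426 -1.554   1.9983]
[[-0.0009 -1.     -0.002 ]
 [-0.7062 -0.0008  0.7081]
 [-0.7081  0.002  -0.7062]]
```

View pics/rel.png

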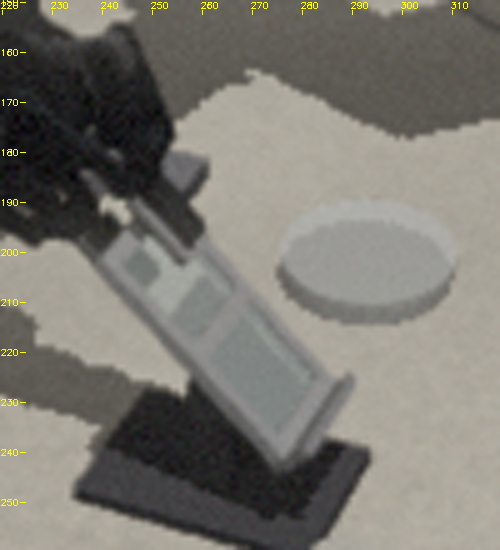

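The carrier is seated: lower edge on the ledge at (277-288, 228-242), flat on the panel, and free of the fingers. That is 10 pictures. I retract up the slope, then turn for the second grasp.

```bash
python3 -m pendant '[[0,0,-0.06,0,0,0,30],[0,0,-0.15,0,0,0,30],[0,0,-0.28,0,0,0,30],[-0.15,0,-0.4,0,0,0,60],[-0.15,0,-0.4,0,0,0,80]]'
python3 - <<'E'
from h import *
st();go([.52,.09,.30],PICK)
s=ctrl.grab_frame("scene");np.save("s4.npy",s);a=np.load("s3.npy")
d=cv2.absdiff(s,a)[205:245,240:292].max(2);print("diff",d.max(),d.mean())
E
```

```text
time_s: 10.2
ee_pos: [0.5555, -0.2105, 0.3626]
tool_rot: [[0.006, -1.0, 0.005], [-0.71, -0.0, 0.705], [-0.705, -0.008, -0.71]]
wrist_force: [-0.3, 0.5, 1.5]
opening: 0.0582
t 10.2 grasp [ 0.5563 -0.1013  0.2527] F [-0.2774  0.5256  1.541 ] M [-2.0204 -0.0458 -0.0718] open 0.058220699843016754 q [-0.3794  0.4865  0.4678 -0.7433 -1.8159  1.8648]
[[ 0.0056 -1.      0.0054]
 [-0.7096 -0.0002  0.7046]
 [-0.7046 -0.0078 -0.7096]]
share [-1.081   0.1168  0.8515  0.3819  0.3862  0.3855] t 10.2 deg 119.9
diff 84 5.594230769230769
```

```bash
python3 -m pendant '[[-0.16,0.01,0.05,0.027,0.027,0.027,85],[-0.3,0.02,0.1,0.054,0.054,0.054,85],[-0.42,0.04,0.16,0.082,0.082,0.082,85],[-0.54,0.05,0.22,0.11,0.11,0.11,85],[-0.54,0.05,0.22,0.137,0.137,0.137,85]]'
python3 - <<'E'
from h import *
st();go([.52,.09,.30],PICK)
E
```

```text
time_s: 10.75
ee_pos: [0.5394, -0.0455, 0.4268]
tool_rot: [[-0.472, -0.828, 0.305], [-0.798, 0.547, 0.251], [-0.374, -0.125, -0.919]]
wrist_force: [-0.4, -1.2, -0.6]
opening: 0.0849
t 10.75 grasp [ 0.5866 -0.0066  0.2844] F [-0.4027 -1.199  -0.5632] M [-0.9637  1.0947 -0.0585] open 0.08494405333592786 q [ 0.1208  0.1348  0.0641 -0.2336 -1.1629  0.9466]
[[-0.4716 -0.8275  0.3046]
 [-0.7984  0.5474  0.251 ]
 [-0.3745 -0.1249 -0.9188]]
share [-0.6001  0.5079  0.2381  0.2492  0.251   0.2495] t 10.75 deg 77.9
```

```bash
python3 -m pendant '[[-0.12,0.1,0.05,0.027,0.027,0.027,85],[-0.24,0.2,0.1,0.054,0.054,0.054,85],[-0.36,0.3,0.14,0.082,0.082,0.082,85],[-0.48,0.4,0.19,0.11,0.11,0.11,85],[-0.6,0.508,0.238,0.137,0.137,0.137,85]]'
python3 - <<'E'
from h import *
st()
mid=np.array([.555,-.0125,.095]);n=np.array([0,1,1])/2**.5
go(mid+.10*n,PICK)
E
```

```text
time_s: 11.25
ee_pos: [0.5265, 0.1274, 0.4112]
tool_rot: [[-0.795, -0.526, 0.302], [-0.591, 0.784, -0.189], [-0.137, -0.329, -0.934]]
wrist_force: [1.4, -0.7, -0.3]
opening: 0.0849
t 11.25 grasp [0.5732 0.098  0.2663] F [ 1.4147 -0.7165 -0.2786] M [ 0.5341  0.8873 -0.0126] open 0.08494623200443242 q [ 0.6277  0.1507 -0.1767  0.374  -1.1303 -0.1535]
[[-0.7949 -0.5264  0.3016]
 [-0.5911  0.784  -0.1895]
 [-0.1368 -0.3289 -0.9344]]
share [-0.0934  0.2046  0.4263  0.1511  0.1454  0.151 ] t 11.25 deg 46.5
```

```bash
python3 -m pendant '[[0,0.1,0,0.027,0.027,0.027,85],[0,0.2,0,0.054,0.052,0.054,85],[-0.05,0.2,0.1,0.082,0.08,0.082,85],[-0.08,0.2,0.2,0.11,0.105,0.11,85],[-0.09,0.2,0.25,0.137,0.13,0.137,85]]';  python3 -m pendant '[[0,0,0,0,0,0,85],[0,0,0,0,0,0,85]]'
python3 - <<'E'
from h import *
st()
mid=np.array([.555,-.0125,.095]);n=np.array([0,1,1])/2**.5
go(mid+.08*n,PICK)
E
```

```text
time_s: 11.75
ee_pos: [0.5396, 0.1757, 0.3223]
tool_rot: [[-0.998, -0.047, 0.043], [-0.064, 0.735, -0.675], [-0.0, -0.676, -0.737]]
wrist_force: [0.1, -0.4, 0.0]
opening: 0.0849
time_s: 11.95
ee_pos: [0.5397, 0.1755, 0.325]
tool_rot: [[-0.998, -0.05, 0.049], [-0.07, 0.74, -0.669], [-0.002, -0.671, -0.741]]
wrist_force: [0.1, -0.6, -0.3]
opening: 0.0855
t 11.95 grasp [0.5473 0.0717 0.21  ] F [ 0.064  -0.5845 -0.322 ] M [1.9156 0.1969 0.0027] open 0.08552041429102442 q [ 0.7332  0.4321 -0.1616  0.5603 -1.4973 -0.8585]
[[-0.9976 -0.0502  0.0488]
 [-0.0699  0.7397 -0.6693]
 [-0.0025 -0.6711 -0.7414]]
share [-0.0453  0.0863  0.2088  0.0158  0.0159  0.0156] t 11.95 deg 4.9
```

```bash
python3 -m pendant '[[-0.045,0.086,0.1,0.016,0.016,0.016,85],[-0.045,0.086,0.209,0.016,0.016,0.016,85],[-0.045,0.086,0.209,0.016,0.016,0.016,85],[-0.045,0.086,0.209,0.016,0.016,0.016,85]]';  python3 - <<'E'
from h import *
st()
mid=np.array([.5547,-.0117,.095]);n=np.array([0,1,1])/2**.5
go(mid-.003*n,PICK)
s=ctrl.grab_frame("scene");t=ctrl.grab_frame("top")
a=crop(s,220,120,100,130,4);b=crop(t,250,160,80,70,5)
c=np.zeros((600,800,3),np.uint8);c[:a.shape[0],:a.shape[1]]=a;c[:b.shape[0],400:400+b.shape[1]]=b
cv2.imwrite("pics/pick.png",c)
E
```

```text
time_s: 12.35
ee_pos: [0.5548, 0.1529, 0.2635]
tool_rot: [[-1.0, 0.005, 0.001], [0.003, 0.708, -0.706], [-0.004, -0.706, -0.708]]
wrist_force: [0.6, 0.3, 1.2]
opening: 0.0854
t 12.35 grasp [0.5549 0.0434 0.1538] F [0.6171 0.3398 1.2346] M [ 2.1064 -0.0497 -0.0148] open 0.0853886491367881 q [ 0.6839  0.5132 -0.2201  0.5871 -1.4276 -0.9547]
[[-1.      0.0047  0.0011]
 [ 0.0026  0.7078 -0.7064]
 [-0.0041 -0.7064 -0.7078]]
share [ 0.0006  0.009   0.2785  0.0003  0.0003 -0.0015] t 12.35 deg 0.3
```

View pics/pick.png

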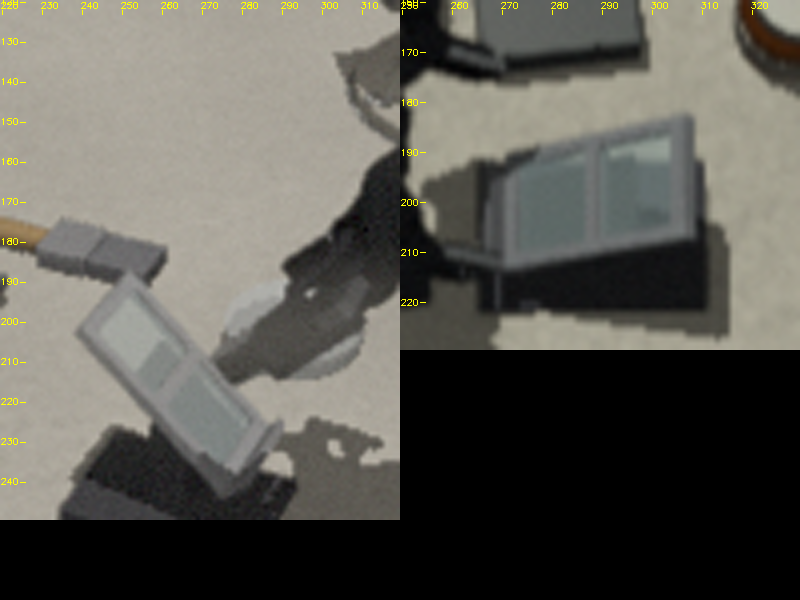

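The carrier is still leaning where I left it, with the two fingers outside it on either side. That is 11 pictures. I check its lateral position numerically before going in.

Run:
```python
from h import *
p=plane("top",[(308,182.8),(308.6,207.8),(272,213.3),(269.8,194)],[.1402,.1402,.0554,.0554]);print(p)
print(plane("scene",[(251.5,187.5),(239.5,202.5)],.1402))
```

```text
[[ 0.5843 -0.0556  0.1402]
 [ 0.5237 -0.0575  0.1402]
 [ 0.5254  0.0289  0.0554]
 [ 0.5752  0.0357  0.0554]]
[[ 0.5298 -0.0525  0.1402]
 [ 0.5907 -0.05    0.1402]]
```

```bash
python3 -m pendant '[[0,0.009,0.1,0,0,0,85],[0,0.009,0.18,0,0,0,85],[0,0.009,0.24,0,0,0,85],[0,0.009,0.278,0,0,0,85],[0,0.009,0.278,0,0,0,85]]' 20; python3 -m pendant '[[0,0,0,0,0,0,78],[0,0,0,0,0,0,72],[0,0,0,0,0,0,68],[0,0,0,0,0,0,65],[0,0,0,0,0,0,64]]' 20; python3 -c "
from h import *
st()"; python3 -m pendant '[[0,0,0,0,0,0,62],[0,0,0,0,0,0,61],[0,0,0,0,0,0,60],[0,0,0,0,0,0,60]]' 20; python3 -c "
from h import *
st()"
```

```text
time_s: 12.95
ee_pos: [0.5546, 0.0956, 0.2013]
tool_rot: [[-1.0, 0.005, -0.001], [0.004, 0.706, -0.708], [-0.003, -0.708, -0.706]]
wrist_force: [-0.6, 0.8, 0.8]
opening: 0.0848
time_s: 13.45
ee_pos: [0.5548, 0.0963, 0.2011]
tool_rot: [[-1.0, 0.005, -0.001], [0.004, 0.706, -0.708], [-0.003, -0.708, -0.706]]
wrist_force: [0.4, -0.3, -0.6]
opening: 0.0636
t 13.45 grasp [ 0.5547 -0.0134  0.0916] F [ 0.3802 -0.3248 -0.644 ] M [ 2.1406 -0.0415 -0.0231] open 0.0636351776117777 q [ 0.5963  0.5421 -0.3739  0.6652 -1.2476 -1.0147]
[[-1.      0.0045 -0.0009]
 [ 0.0038  0.7063 -0.7079]
 [-0.0026 -0.7079 -0.7063]]
time_s: 13.85
ee_pos: [0.555, 0.0963, 0.2012]
tool_rot: [[-1.0, 0.005, -0.0], [0.004, 0.706, -0.708], [-0.003, -0.708, -0.706]]
wrist_force: [1.4, 0.7, 1.1]
opening: 0.0601
t 13.85 grasp [ 0.555  -0.0135  0.0917] F [1.3964 0.7336 1.1309] M [ 2.1344 -0.3287  0.3307] open 0.06013662379875346 q [ 0.5961  0.5421 -0.3737  0.6657 -1.2473 -1.0147]
[[-1.      0.0047 -0.0004]
 [ 0.0036  0.7063 -0.7079]
 [-0.0031 -0.7079 -0.7063]]
```

```bash
python3 -m pendant '[[0,0,0,0,0,0,57],[0,0,0,0,0,0,56],[0,0,0,0,0,0,55]]' 50; python3 -m pendant '[[0,0,-0.02,0,0,0,55],[0,0,-0.06,0,0,0,55],[0,0,-0.12,0,0,0,55],[0,0,-0.2,0,0,0,55],[0,0,-0.2,0,0,0,55]]'
python3 - <<'E'
from h import *
st()
SC=rot([-np.cos(.09),-np.sin(.09),0],[0,0,-1])
go([.50,-.2,.25],SC)
E
```

```text
time_s: 14.15
ee_pos: [0.5551, 0.0965, 0.2015]
tool_rot: [[-1.0, 0.005, 0.0], [0.003, 0.706, -0.708], [-0.003, -0.708, -0.706]]
wrist_force: [0.2, 4.7, 5.0]
opening: 0.0589
time_s: 14.65
ee_pos: [0.5555, 0.1408, 0.2455]
tool_rot: [[-1.0, 0.006, 0.003], [0.002, 0.708, -0.706], [-0.006, -0.706, -0.708]]
wrist_force: [0.3, -0.3, -1.5]
opening: 0.059
t 14.65 grasp [0.556  0.0313 0.1358] F [ 0.286  -0.2898 -1.483 ] M [ 2.4098 -0.0123 -0.0101] open 0.05904586728251632 q [ 0.6654  0.5224 -0.2602  0.6039 -1.3783 -0.9726]
[[-1.      0.0056  0.0027]
 [ 0.002   0.7078 -0.7064]
 [-0.0059 -0.7064 -0.7078]]
share [ 0.1797 -1.1806  0.4255 -0.2496 -0.0097 -0.0285] t 14.65 deg 45.3
```

```bash
python3 -m pendant '[[0.015,-0.1,-0.1,-0.02,0,0,55],[0.03,-0.25,-0.15,-0.06,0,0,55],[0.06,-0.4,-0.15,-0.1,0,0,55],[0.083,-0.5,-0.154,-0.15,-0.003,-0.01,55],[0.083,-0.577,-0.154,-0.2,-0.006,-0.02,55]]'
python3 - <<'E'
from h import *
SC=rot([-np.cos(.09),-np.sin(.09),0],[0,0,-1])
st();go([.48,-.2,.25],SC)
T=np.load("t0.npy");g=cv2.cvtColor(T,cv2.COLOR_RGB2GRAY)[212:262,360:432]
G=cv2.resize(g,None,fx=8,fy=8,interpolation=cv2.INTER_LINEAR)
n,l,stt,c=cv2.connectedComponentsWithStats((cv2.GaussianBlur(G,(0,0),2)>97).astype(np.uint8))
for i in range(1,n):
    if stt[i,4]<2000: continue
    if stt[i,2]>250: continue
    pts=np.argwhere(l==i)[:,::-1].astype(np.float32)
    r=cv2.minAreaRect(pts);b=(cv2.boxPoints(r)+.5)/8-.5+[360,212]
    for z in(.046,.054):
        p=plane("top",b,z);print(i,z,"px",b.round(1).tolist(),"ctr",p.mean(0)[:2],"c",p[:,:2].tolist() if z==.046 else "", "sides",np.linalg.norm(p[1]-p[0]),np.linalg.norm(p[2]-p[1]))
E
```

```text
time_s: 15.15
ee_pos: [0.5278, 0.0481, 0.4001]
tool_rot: [[-0.998, -0.057, 0.002], [-0.057, 0.984, -0.171], [0.007, -0.171, -0.985]]
wrist_force: [-0.5, -1.6, -1.9]
opening: 0.0588
t 15.15 grasp [0.5282 0.0216 0.2474] F [-0.4601 -1.582  -1.8633] M [0.4911 0.0216 0.0131] open 0.058768189389629244 q [ 0.4411  0.2243 -0.0112  0.1584 -1.4092 -0.4148]
[[-0.9984 -0.0573  0.0024]
 [-0.0569  0.9836 -0.171 ]
 [ 0.0075 -0.1709 -0.9853]]
share [ 0.2064 -0.8071  0.125  -0.0546 -0.0033 -0.0103] t 15.15 deg 10.0
2 0.046 px [[420.3, 217.1], [423.1, 216.7], [427.6, 249.1], [424.8, 249.5]] ctr [ 0.4849 -0.3578] c [[0.5258412236892833, -0.3498155561633944], [0.5269823488099239, -0.3570092011773596], [0.4439049408067798, -0.3656973693398471], [0.4428199335367177, -0.3585825381057758]] sides 0.007283590812772502 0.08353047340067297
2 0.054 px [[420.3, 217.1], [423.1, 216.7], [427.6, 249.1], [424.8, 249.5]] ctr [ 0.4836 -0.3554] c  sides 0.007237487583433577 0.08300174729963632
3 0.046 px [[407.6, 218.2], [417.1, 216.9], [421.7, 249.3], [412.3, 250.7]] ctr [ 0.4826 -0.3338] c [[0.5221583641017973, -0.316
[... 1055 characters left out ...]
49608972326, -0.235296814471554]] sides 0.024896176194545643 0.07524455533948779
6 0.054 px [[372.2, 224.9], [381.8, 223.5], [386.1, 252.8], [376.6, 254.2]] ctr [ 0.4667 -0.2409] c  sides 0.024738589895388408 0.07476827693773558
7 0.046 px [[359.6, 229.6], [363.3, 229.6], [363.3, 261.4], [359.6, 261.4]] ctr [ 0.4501 -0.1974] c [[0.49036720740093154, -0.1929665575048854], [0.4905659405680962, -0.20249790436911314], [0.40987471429277333, -0.20168048239585698], [0.40970137909764426, -0.19225994350576914]] sides 0.009533418480165198 0.08069536651194863
7 0.054 px [[359.6, 229.6], [363.3, 229.6], [363.3, 261.4], [359.6, 261.4]] ctr [ 0.449 -0.196] c  sides 0.009473074428738723 0.08018458589775385
```

```bash
python3 -m pendant '[[0.05,-0.16,0.02,-0.02,0,0,55],[0.1,-0.32,0.04,-0.04,0,0,55],[0.15,-0.48,0.07,-0.054,-0.003,-0.01,55],[0.2,-0.64,0.1,-0.054,-0.003,-0.015,55],[0.206,-0.8,0.125,-0.054,-0.003,-0.015,55]]';  python3 -m pendant '[[0,0,0,0,0,0,55],[0,0,0,0,0,0,55],[0,0,0,0,0,0,55]]'
python3 - <<'E'
from h import *
SC=rot([-np.cos(.105),-np.sin(.105),0],[0,0,-1])
st();go([.4765,-.2877,.11],SC)
E
```

```text
time_s: 15.65
ee_pos: [0.4788, -0.1966, 0.4045]
tool_rot: [[-0.995, -0.103, -0.004], [-0.103, 0.995, -0.007], [0.005, -0.007, -1.0]]
wrist_force: [1.7, 0.5, -0.6]
opening: 0.059
time_s: 15.95
ee_pos: [0.4808, -0.1943, 0.404]
tool_rot: [[-0.995, -0.103, -0.005], [-0.103, 0.995, -0.008], [0.006, -0.007, -1.0]]
wrist_force: [0.2, 1.2, -0.9]
opening: 0.0593
t 15.95 grasp [ 0.48   -0.1956  0.249 ] F [ 0.1785  1.1795 -0.8774] M [ 0.0389 -0.0003 -0.0226] open 0.05934234368732969 q [-0.0786  0.1933  0.0235  0.0085 -1.405   0.1801]
[[-0.9947 -0.1028 -0.0047]
 [-0.1027  0.9947 -0.008 ]
 [ 0.0055 -0.0075 -1.    ]]
share [ 0.0435 -0.3047  0.466  -0.0024 -0.0018 -0.0007] t 15.95 deg 0.5
```

```bash
python3 -m pendant '[[0.0435,-0.16,0,-0.0024,-0.0018,-0.0007,55],[0.0435,-0.304,0.1,-0.0024,-0.0018,-0.0007,55],[0.0435,-0.304,0.26,-0.0024,-0.0018,-0.0007,55],[0.0435,-0.304,0.4,-0.0024,-0.0018,-0.0007,55],[0.0435,-0.304,0.48,-0.0024,-0.0018,-0.0007,55]]';  python3 -m pendant '[[0,0,0,0,0,0,55],[0,0,0.06,0,0,0,55],[0,0,0.08,0,0,0,55],[0,0,0.08,0,0,0,55]]'
python3 - <<'E'
from h import *
SC=rot([-np.cos(.105),-np.sin(.105),0],[0,0,-1])
st();go([.4765,-.2867,.0464],SC)
s=ctrl.grab_frame("scene");t=ctrl.grab_frame("top");np.save("t5.npy",t);np.save("s5.npy",s)
a=crop(t,350,205,90,60,5);b=crop(s,120,150,110,70,7)[:,:]
a=np.hstack([a,np.zeros((300,320,3),np.uint8)]);b=cv2.resize(b,(440,280));c=np.vstack([a,np.zeros((280,770,3),np.uint8)]);c[300:580,:440]=b
cv2.imwrite("pics/hovc.png",c)
E
```

```text
time_s: 16.45
ee_pos: [0.476, -0.2865, 0.2575]
tool_rot: [[-0.994, -0.106, -0.004], [-0.106, 0.994, 0.002], [0.004, 0.003, -1.0]]
wrist_force: [1.3, -0.4, -1.8]
opening: 0.0592
time_s: 16.85
ee_pos: [0.4773, -0.2875, 0.2381]
tool_rot: [[-0.994, -0.106, 0.001], [-0.106, 0.994, -0.001], [-0.001, -0.001, -1.0]]
wrist_force: [0.7, -0.2, -1.3]
opening: 0.0589
t 16.85 grasp [ 0.4775 -0.2876  0.0831] F [ 0.6814 -0.2368 -1.313 ] M [ 0.0111 -0.0293  0.039 ] open 0.05890859186197868 q [-0.2612  0.3758 -0.1636  0.0005 -1.0298  0.3674]
[[-0.9943 -0.1062  0.0014]
 [-0.1062  0.9943 -0.0008]
 [-0.0014 -0.001  -1.    ]]
share [ 0.0025  0.003   0.1222 -0.0003  0.0004  0.0004] t 16.85 deg 0.1
```

View pics/hovc.png

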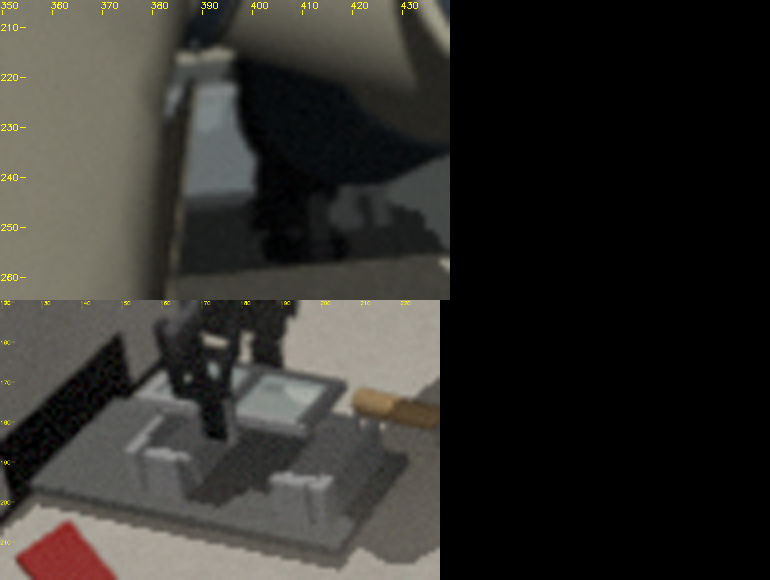

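12 pictures viewed, so the rest is numbers and touch. The carrier is level over the cradle, with both bars' outer ends visible beneath it at scene about (160,190) and (198,195). I lower it, watching the height at which force appears: 54 mm would mean it is on an edge, 46 mm on the bars.

```bash
python3 -m pendant '[[0.0025,0.003,0.03,0,0,0,55],[0.0025,0.003,0.06,0,0,0,55],[0.0025,0.003,0.08,0,0,0,55],[0.0025,0.003,0.08,0,0,0,55],[0.0025,0.003,0.08,0,0,0,55]]';python3 -c "
from h import *
SC=rot([-np.cos(.105),-np.sin(.105),0],[0,0,-1])
st();go([.4765,-.2867,.0464],SC)"; python3 -m pendant '[[0,0,0.008,0,0,0,55],[0,0,0.016,0,0,0,55],[0,0,0.02,0,0,0,55],[0,0,0.02,0,0,0,55]]';python3 -c "
from h import *
SC=rot([-np.cos(.105),-np.sin(.105),0],[0,0,-1])
st();go([.4765,-.2867,.0464],SC)"
```

```text
time_s: 17.45
ee_pos: [0.4761, -0.2874, 0.2133]
tool_rot: [[-0.994, -0.105, 0.001], [-0.105, 0.994, -0.001], [-0.001, -0.001, -1.0]]
wrist_force: [-0.2, -0.1, -0.8]
opening: 0.0586
t 17.45 grasp [ 0.4763 -0.2875  0.0583] F [-0.2384 -0.1214 -0.8266] M [ 0.0217 -0.0212 -0.0222] open 0.058550233874046814 q [-0.2616  0.4001 -0.1984  0.0007 -0.9711  0.3664]
[[-0.9945 -0.1049  0.001 ]
 [-0.1049  0.9945 -0.0008]
 [-0.0009 -0.0009 -1.    ]]
share [-0.0015  0.0023  0.0398 -0.0003  0.0003  0.    ] t 17.45 deg 0.1
time_s: 17.85
ee_pos: [0.476, -0.2873, 0.2073]
tool_rot: [[-0.994, -0.105, 0.001], [-0.105, 0.994, -0.001], [-0.001, -0.001, -1.0]]
wrist_force: [0.6, 0.2, -0.2]
opening: 0.059
t 17.85 grasp [ 0.4762 -0.2874  0.0523] F [ 0.562  0.249 -0.237] M [ 0.0113 -0.0116  0.0224] open 0.05898119569463865 q [-0.2616  0.4066 -0.206   0.0004 -0.9569  0.3664]
[[-0.9945 -0.1049  0.0012]
 [-0.1049  0.9945 -0.0007]
 [-0.0011 -0.0008 -1.    ]]
share [-0.0017  0.002   0.0198 -0.0003  0.0004  0.    ] t 17.85 deg 0.1
```

```bash
python3 -m pendant '[[0,0,0.006,0,0,0,55],[0,0,0.01,0,0,0,55],[0,0,0.01,0,0,0,55],[0,0,0.01,0,0,0,55]]';python3 -c "
from h import *
st()"; python3 -m pendant '[[0,0,0.005,0,0,0,55],[0,0,0.005,0,0,0,55],[0,0,0.005,0,0,0,55]]';python3 -m pendant '[[0,0,0.005,0,0,0,55],[0,0,0.005,0,0,0,55],[0,0,0.005,0,0,0,55]]';python3 -c "
from h import *
st()"
```

```text
time_s: 18.25
ee_pos: [0.4761, -0.2874, 0.2045]
tool_rot: [[-0.994, -0.105, 0.001], [-0.105, 0.994, -0.001], [-0.001, -0.001, -1.0]]
wrist_force: [0.3, -0.6, -1.1]
opening: 0.0587
t 18.25 grasp [ 0.4763 -0.2875  0.0495] F [ 0.2879 -0.6437 -1.0837] M [ 0.0079 -0.0068 -0.0009] open 0.05867141055784489 q [-0.2616  0.4099 -0.2093  0.0005 -0.95    0.3664]
[[-0.9945 -0.1049  0.0015]
 [-0.1049  0.9945 -0.0008]
 [-0.0014 -0.0009 -1.    ]]
time_s: 18.55
ee_pos: [0.4761, -0.2874, 0.203]
tool_rot: [[-0.994, -0.105, 0.001], [-0.105, 0.994, -0.001], [-0.001, -0.001, -1.0]]
wrist_force: [-0.3, -0.1, -1.5]
opening: 0.0585
time_s: 18.85
ee_pos: [0.4762, -0.2874, 0.2021]
tool_rot: [[-0.994, -0.105, 0.002], [-0.105, 0.994, -0.001], [-0.002, -0.001, -1.0]]
wrist_force: [-0.6, 1.5, 4.6]
opening: 0.0588
t 18.85 grasp [ 0.4766 -0.2876  0.0471] F [-0.6209  1.5085  4.566 ] M [0.3979 0.4841 0.0071] open 0.05883511909856493 q [-0.2615  0.4126 -0.2124  0.0008 -0.9434  0.3664]
[[-0.9945 -0.1051  0.0021]
 [-0.1051  0.9945 -0.0012]
 [-0.002  -0.0014 -1.    ]]
```

```bash
python3 -m pendant '[[0,0,0.004,0,0,0,55],[0,0,0.004,0,0,0,55],[0,0,0.004,0,0,0,55]]';python3 -c "
from h import *
st()"; python3 -m pendant '[[0.012,0,0,0,0,0,55],[0.012,0,0,0,0,0,55],[0.012,0,0,0,0,0,55]]';python3 -c "
from h import *
st()"; python3 -m pendant '[[-0.024,0,0,0,0,0,55],[-0.024,0,0,0,0,0,55],[-0.024,0,0,0,0,0,55]]';python3 -c "
from h import *
st()"
```

```text
time_s: 19.15
ee_pos: [0.4762, -0.2874, 0.2019]
tool_rot: [[-0.994, -0.105, 0.002], [-0.105, 0.994, -0.002], [-0.002, -0.002, -1.0]]
wrist_force: [-2.7, 4.1, 12.5]
opening: 0.0589
t 19.15 grasp [ 0.4766 -0.2876  0.0469] F [-2.6788  4.1439 12.4769] M [ 1.275   1.4994 -0.1207] open 0.058900664358477926 q [-0.2613  0.4126 -0.2131  0.0011 -0.9425  0.3662]
[[-0.9944 -0.1054  0.0023]
 [-0.1054  0.9944 -0.0016]
 [-0.0022 -0.0018 -1.    ]]
time_s: 19.45
ee_pos: [0.4738, -0.288, 0.2021]
tool_rot: [[-0.994, -0.106, 0.006], [-0.106, 0.994, -0.003], [-0.006, -0.003, -1.0]]
wrist_force: [1.5, 2.1, 8.0]
opening: 0.0589
t 19.45 grasp [ 0.4748 -0.2884  0.0471] F [1.5189 2.1385 7.9734] M [ 0.6006 -0.1392 -0.0336] open 0.05888503768529674 q [-0.2636  0.4084 -0.2195  0.0013 -0.9364  0.3688]
[[-0.9944 -0.1057  0.0061]
 [-0.1057  0.9944 -0.0027]
 [-0.0057 -0.0033 -1.    ]]
time_s: 19.75
ee_pos: [0.4799, -0.2875, 0.2019]
tool_rot: [[-0.994, -0.106, 0.002], [-0.106, 0.994, -0.003], [-0.002, -0.003, -1.0]]
wrist_force: [-3.6, 1.3, 10.5]
opening: 0.0595
t 19.75 grasp [ 0.4802 -0.2879  0.0469] F [-3.5975  1.2808 10.514 ] M [0.2275 1.5049 0.0349] open 0.05948548947551019 q [-0.2594  0.4177 -0.2051  0.0025 -0.9452  0.364 ]
[[-0.9944 -0.1059  0.0022]
 [-0.1059  0.9944 -0.0027]
 [-0.0019 -0.0029 -1.    ]]
```

Sliding ±3 mm across meets only friction and the height stays at bar level (carrier's underside about 46.5 mm), so it is on the bars inside the edges. I re-centre, take the pressure off and let go.

```bash
python3 -m pendant '[[0.012,0,-0.004,0,0,0,55],[0.012,0,-0.006,0,0,0,55],[0.012,0,-0.006,0,0,0,55]]';python3 -c "
from h import *
st()"; python3 -m pendant '[[0,0,0,0,0,0,59],[0,0,0,0,0,0,60],[0,0,0,0,0,0,61],[0,0,0,0,0,0,63],[0,0,0,0,0,0,66]]' 20;  python3 -m pendant '[[0,0,0,0,0,0,70],[0,0,0,0,0,0,76],[0,0,0,0,0,0,80],[0,0,0,0,0,0,80]]';python3 -c "
from h import *
st()"
```

```text
time_s: 20.05
ee_pos: [0.476, -0.2874, 0.2021]
tool_rot: [[-0.994, -0.105, 0.001], [-0.105, 0.994, -0.001], [-0.001, -0.001, -1.0]]
wrist_force: [-0.6, 0.7, 1.5]
opening: 0.059
t 20.05 grasp [ 0.4762 -0.2875  0.0471] F [-0.6159  0.6621  1.4661] M [ 0.0179  0.3051 -0.0612] open 0.05895108673440832 q [-0.2617  0.4126 -0.2124  0.0005 -0.9444  0.3663]
[[-0.9945 -0.1048  0.0013]
 [-0.1048  0.9945 -0.0007]
 [-0.0012 -0.0009 -1.    ]]
time_s: 20.55
ee_pos: [0.4762, -0.2873, 0.2021]
tool_rot: [[-0.994, -0.105, 0.002], [-0.105, 0.994, -0.001], [-0.001, -0.001, -1.0]]
wrist_force: [0.1, 0.0, 0.2]
opening: 0.0658
time_s: 20.95
ee_pos: [0.4761, -0.2874, 0.2021]
tool_rot: [[-0.994, -0.105, 0.002], [-0.105, 0.994, -0.001], [-0.001, -0.001, -1.0]]
wrist_force: [-0.1, 0.6, -0.2]
opening: 0.0798
t 20.95 grasp [ 0.4764 -0.2875  0.0471] F [-0.1151  0.5535 -0.1782] M [ 0.0281 -0.0777  0.0134] open 0.0797928828817657 q [-0.2616  0.4125 -0.2122  0.0004 -0.9443  0.3664]
[[-0.9945 -0.1049  0.0016]
 [-0.1049  0.9945 -0.0008]
 [-0.0015 -0.0009 -1.    ]]
```

```bash
python3 -m pendant '[[0,0,-0.05,0,0,0,80],[0,0,-0.15,0,0,0,80],[0,0,-0.3,0,0,0,80],[0,0,-0.46,0,0,0,80],[0,0,-0.6,0,0,0,80]]'; python3 -m pendant '[[0,0.15,-0.05,0,0,0,80],[0,0.3,-0.05,0,0,0,80],[0,0.45,-0.05,0,0,0,80],[0,0.6,-0.05,0,0,0,80],[0,0.75,-0.05,0,0,0,80]]'; python3 -m pendant '[[0,0.1,0,0,0,0,80],[0,0.25,0,0,0,0,80],[0,0.4,0,0,0,0,80],[0,0.5,0,0,0,0,80]]'
python3 - <<'E'
from h import *
st()
t=ctrl.grab_frame("top");s=ctrl.grab_frame("scene");np.save("t6.npy",t);np.save("s6.npy",s)
g=cv2.cvtColor(t,cv2.COLOR_RGB2GRAY)
print(g[212:262:2,364:430:2])
for n,a,b in(("top",t,np.load("t0.npy")),("scene",s,np.load("s0.npy"))):
    m=(cv2.GaussianBlur(cv2.absdiff(a,b),(0,0),1.5).max(2)>22).astype(np.uint8);k,l,q,c=cv2.connectedComponentsWithStats(m);print(n,[(q[i].tolist()) for i in range(1,k) if q[i,4]>25])
E
```

```text
time_s: 21.45
ee_pos: [0.4755, -0.2872, 0.3848]
tool_rot: [[-0.994, -0.105, 0.003], [-0.105, 0.994, -0.002], [-0.003, -0.002, -1.0]]
wrist_force: [1.0, -0.2, 1.0]
opening: 0.08
time_s: 21.95
ee_pos: [0.4515, -0.0619, 0.3971]
tool_rot: [[-0.995, -0.105, 0.002], [-0.105, 0.995, -0.001], [-0.002, -0.001, -1.0]]
wrist_force: [1.2, 0.5, 0.2]
opening: 0.0802
time_s: 22.35
ee_pos: [0.4358, 0.0879, 0.397]
tool_rot: [[-0.994, -0.106, 0.002], [-0.106, 0.994, -0.0], [-0.002, -0.0, -1.0]]
wrist_force: [0.6, -0.7, 0.5]
opening: 0.0799
t 22.35 grasp [0.4361 0.0879 0.242 ] F [ 0.6249 -0.7439  0.4589] M [-0.0821 -0.0597  0.0112] open 0.07993261482178646 q [ 0.5543  0.0467 -0.1615  0.0012 -1.361  -0.4481]
[[-0.9943 -0.1062  0.002 ]
 [-0.1062  0.9943 -0.0001]
 [-0.0019 -0.0003 -1.    ]]
[[149 152 146 150 150 150 153 150 151 151 153 150 148 151 149 151 152 148
  148 155 152 153 151 145 148 149 153 154 156 156 152 148 147]
 [147 146 152 151 150 155 157 149 144 148 152 152 146 149 151 148 153 154
  151 150 152 146 150 149 145 129 126 126 119 119  97  94  88]
 [147 146 144 145 146 150 151 150 147 145 146 
[... 2832 characters left out ...]
[ 61  79  78  74  37  57  72  69  67  67  67  71  76  76  77  72  69  61
   53  50  53  49  54  62  61  62  64  79  76  79  83  83 123]
 [ 63  76  80  77  74  68  62  55  52  53  52  58  62  55  67  63  61  72
   75  76  78  77 135 138 140 142 144 149 149 152 149 151 147]]
top [[81, 161, 247, 259, 26147], [382, 222, 31, 31, 753], [417, 222, 8, 25, 130], [0, 296, 73, 56, 2594], [317, 402, 6, 7, 32], [0, 413, 15, 7, 74]]
scene [[278, 0, 125, 229, 9856], [380, 0, 46, 98, 2066], [503, 0, 57, 151, 3491], [339, 115, 6, 10, 34], [372, 119, 14, 15, 128], [379, 136, 125, 88, 3514], [158, 174, 14, 13, 71], [169, 176, 31, 23, 408], [198, 182, 10, 13, 30], [352, 206, 4, 12, 30], [337, 210, 14, 23, 148]]
```

The final pictures, compared numerically, show the plate between the raised edges, with a gap to each end edge (columns about 374 and 422) and both side lugs visible. The only other changes are the removed tall carrier and the arm with its shadow. I hand in.

```bash
python3 -c "
from bench import ctrl
print(ctrl.job_done(), ctrl.get_obs()['time_s'])"
```

```text
the job is handed in; nothing more can be done
the job is handed in; nothing more can be done
```

I drew the tall carrier straight up out of the rack and leaned it on the grey rest, its lower edge on the ledge, and let go. I then picked it up across its width, laid it flat in the scanner's cradle and let go. The job was handed in at about 22.5 s of robot time; the hand-in reports no verdict.

- **On the rest:** I felt contact with both the ledge and the panel before letting go. The picture taken after opening the fingers showed the carrier seated.
- **In the cradle:** contact came with the carrier's underside at about 46.5 mm, against 46 mm for the bar tops. Sliding it about 3 mm each way across its width met only friction. The final top picture, read as numbers, shows it inside the raised edges with a gap at each end.
- **Around it:** the last pictures show no change in the short carriers or other objects where they could be seen. From above, the arm hid the rack and beaker. In the scene view its shadow covered part of the bench.
- **Disagreements:**
  - The scene camera put the tall carrier about 5 mm further out in x than the grasp did, so I relied on the top camera.
  - My first hand reading of the cradle was about 3 mm off the later automatic one, which I used.
  - At the cradle hover the arm hid most of the top view, so the final fit was checked by touch.

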